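# Latch the open colour-meter case

## Task

One of the two small hard cases standing on the bench is still undone: its latch lever stands up and its lid is ajar. Swing that latch's wire loop over so it drops behind the keeper hook on the lid while the lever is still up, then push the lever over and fully down so it snaps past centre and holds the lid shut.

Things in the scene. Friction and masses are not known exactly. Their poses are not given: they have to be found in the camera images.
- case: The undone hard case, dark grey, fixed, 100 mm thick, 180 long (y), 120 high, draw latch at mid-top. Origin: underside, in the lid/shell split plane, under the latch. z up; +x to the deep shell (x 0..60 mm) with the lever; -x to the 40 mm lid with the keeper (at yaw 0 it faces the robot). Yaw within 25 deg; either side of the bench. Its twin, lever flat, is already latched: leave it.
- lever (a joint): Lever hinge, rad. Steel bar 26 mm wide (y), 4 thick; pin at case x 15, z 132 mm; tip 44 mm from the pin. 0 = closed stop: flat, pointing to +x; pi/2 = straight up; stop at 2.0. Starts at 1.75..2.0 (up, leaning to the lid); friction keeps it where left. With the loop hooked, up to about 10 N at the tip closes it; it passes centre just before 0 and stays.
- loop_bar (a point): Middle of the loop's crossbar (4.4 mm wire along y, 40 wide). Loop 50 mm long, pivoted on the lever 18 mm from the pin, straddles the lever and clears its tip. Starts upright, bar on top (z about 198, x 0..30 mm in the case frame), above the lever tip. Friction holds it within 20 deg of upright; pushed to the lid side it falls, bar landing beyond the keeper lip (x -25..-33, z 122).
- lid (a joint): Lid hinge at the bottom edge, rad. 0.04 = ajar, 5 mm gap at the top, sprung open by the gasket (14 N at the top to shut); about 0 = shut. It carries the keeper: steel hook 24 mm wide (y), post at case x -15..-11 mm on the lid's top, top at z 132, lip to x -21, 9 mm clear below the lip (all 5 mm nearer -x while ajar). The lowering lever draws the bar to +x under the lip.
Mind the look-alikes: they are no part of the job. What is shaped like the case but yellow is not meant.

How it is judged:
On the way:
1. the loop is over the keeper, its bar down behind the lip, with the lever still up (z of loop_bar in the frame of case below 0.13 m and x of loop_bar in the frame of case below -0.018 m and value of joint lever above 1.2 rad), for 0.2 s.
At the end, for the whole second after the job is handed in: The loop's bar is under the keeper's lip, the lever is down (within 0.15 rad of its closed stop) and stays there by itself, and the lid is held shut (lid joint under 0.02 rad, a gap of less than 2.5 mm) (value of joint lever below 0.15 rad and value of joint lid below 0.02 rad and z of loop_bar in the frame of case below 0.131 m and x of loop_bar in the frame of case below -0.012 m); the robot touches nothing.
It also fails if it takes over 38 s, if anything falls off the work surface, if the arm or the gripper's body presses on something with over 40 N, if the wrist force passes 120 N, or if a joint passes its speed limit or range.

## Robot

A 6-joint arm with a two-finger parallel gripper is mounted at the origin on the work surface. World frame = base frame: x ahead of the robot, y to its left, z up, the work surface at z = 0. Lengths are in m, angles in rad, forces in N, time in s.
With the tool pointing down it reaches from about 0.375 to 0.975 m from the base axis. Payload 3.8 kg.
Tool frame: the origin (TCP) lies midway between the tips of the shut fingers; the grasp point (between the pads) lies 19 mm behind it; z points along the fingers, y is the line along which they close (so a half turn about z gives the same grasp; the last joint's range is limited). The gripper opens to 85 mm and grips with 20 to 120 N. Pads are 22 mm wide; open, the fingers measure 114 mm over their backs; the gripper's body (76 mm by 85 mm) begins 54 mm behind the grasp point. The pads swing forward as they close: fully open they stand 13 mm farther back than shut.
Start: joints at [-1.335, 0.264, 1.604, -0, 1.274, -0.037], TCP at [0.182, -0.65, 0.231] pointing down, gripper open.
Joint ranges: [-2.63, 2.63], [-0.94, 2.18], [0.31, 2.57], [-1.31, 4.45], [0, 2.66], [-2.55, 2.55]. Speed limits (rad/s): [2.57, 2.57, 3.14, 3.14, 3.14, 3.14].

## Interface

Orientations are given as a rotation vector (axis times angle).
In Python, from workcell import bot, imaging gives the robot as it stands.
- The arm moves only by the tool step_arm, never from a script. Its argument "series" is a list of rows, each an object of numbers: "grip": the closure, from -1 (fully open) to 1 (shut); "x", "y", "z": the shift along the tool's x, y, z normalised to -1 to 1, where 1 is 500 mm; "ax", "ay", "az": the turn, a rotation vector about the tool's x, y, z normalised to -1 to 1, where 1 is 30 degrees. A call has 1 to 12 rows; each row is the pose to reach, as a shift and turn from the pose commanded when the call began, along the tool's axes at that moment; what a row does not reach only later rows make up. A row lasts 1/10 s, in which the tool goes at most 50 mm and 8.59 degrees, less where a joint would pass 70% of its speed; a pose out of reach is approached as far as the arm can. A call with a number of a shift or a turn outside -1 to 1 is refused whole. A call with a gripper value outside its range is refused whole. The fingers move at their own pace and stop on an object; "force" is the grip in N (left out, the last holds). Time passes only in rows, so rows that repeat a pose let the fingers close. It gives the time, the measured TCP pose, the force, the opening and the grip force at its end, in the units of the state.
- bot.read_state(): the state, without advancing time (a new reading comes with each control period).
- imaging.read_camera(name): name is "scene" or "top" or "wrist"; returns a dict with "img" (400x640x3 uint8, red, green, blue), "fx", "fy", "cx", "cy" (pixels), "R" (3x3) and "t" (3): a world point X has camera coordinates R X + t. Camera axes: x right, y down, z forward; pixel columns grow to the right and rows downward; lengths in m; the calibration is good to about 2 mm. A picture is of the moment at which its call begins. There is no depth.
- bot.finish_job(): hands the job in; it is judged then, once.
The state is a dict: "time": time; "q": joint angles; "joint_vel": joint speeds; "joint_torque": joint torques, N m; "tool_pos": TCP position; "tcp_rot": TCP orientation; "wrist_force": force on the tool from outside, world axes, zero at the start; "torque": the same for the moment, N m; "width": opening from 0.0 (shut) to 1.0 (fully open); "grip_force": force on a finger pad.
Only numpy, scipy, OpenCV 4.12 (cv2) and the standard library are available. Lean on these libraries where they do the work, as an engineer would, in place of code of your own. Each camera call takes 0.05 s, during which the arm holds its last target. There are 200 camera calls.

## Working session

There is one attempt and no reset: what is moved stays moved. The work goes in short steps, Python scripts to look and compute and a tool call to move; the robot and the scene stay as the last step left them, time stands still between calls to the robot, and variables do not carry over. Pictures are saved under pics/ and viewed, at most 10 in all, crops included, and the job is handed in when it is done.

Besides the shell and the picture viewer there is one more tool, called by a JSON object that holds its "method" and its "body", one argument or row to a line. step_arm: Moves the arm, as the interface text tells. Scaled input: -1 to 1 covers 500 mm each way for a shift and 30 degrees each way for a turn. Its arguments: {"type":"object","properties":{"series":{"type":"array","items":{"type":"object","properties":{"grip":{"type":"number"},"x":{"type":"number","minimum":-1,"maximum":1},"y":{"type":"number","minimum":-1,"maximum":1},"z":{"type":"number","minimum":-1,"maximum":1},"ax":{"type":"number","minimum":-1,"maximum":1},"ay":{"type":"number","minimum":-1,"maximum":1},"az":{"type":"number","minimum":-1,"maximum":1}}}},"force":{"type":"number"}},"required":["series"]}

```bash
mkdir -p pics; cat > h.py <<'E'
import numpy as np, cv2
from workcell import bot, imaging
def cam(n,save=None):
    c=imaging.read_camera(n); c['R']=np.array(c['R']); c['t']=np.array(c['t'])
    if save: cv2.imwrite(save,c['img'][:,:,::-1])
    return c
def ray(c,u,v):
    d=c['R'].T@np.array([(u-c['cx'])/c['fx'],(v-c['cy'])/c['fy'],1]); o=-c['R'].T@c['t']; return o,d/np.linalg.norm(d)
def plane(c,u,v,z):
    o,d=ray(c,u,v); return o+d*(z-o[2])/d[2]
def two(c1,p1,c2,p2):
    o,d=ray(c1,*p1);e,f=ray(c2,*p2)
    s=np.linalg.lstsq(np.c_[d,-f],e-o,rcond=None)[0]; a,b=o+s[0]*d,e+s[1]*f
    return (a+b)/2,np.linalg.norm(a-b)
def proj(c,X):
    p=c['R']@np.array(X)+c['t']; return c['fx']*p[0]/p[2]+c['cx'],c['fy']*p[1]/p[2]+c['cy']
E
python3 - <<'E'
from h import *
a=cam('scene');b=cam('top')
for c in(a,b): print(-c['R'].T@c['t'],c['R'][2],c['fx'])
s=np.vstack([a['img'],b['img']]); cv2.imwrite('pics/a.png',cv2.resize(s[:,:,::-1],(480,600),interpolation=cv2.INTER_AREA))
cv2.imwrite('pics/s.png',a['img'][:,:,::-1]);cv2.imwrite('pics/t.png',b['img'][:,:,::-1])
E
```

```text
[0.89846685 0.48958262 0.87847497] [-0.38177069 -0.51318873 -0.7686927 ] 452.0787437685084
[0.44148831 0.00618915 0.90480369] [ 0.13453858 -0.02764386 -0.99052268] 496.37397554292846
```

View pics/s.png

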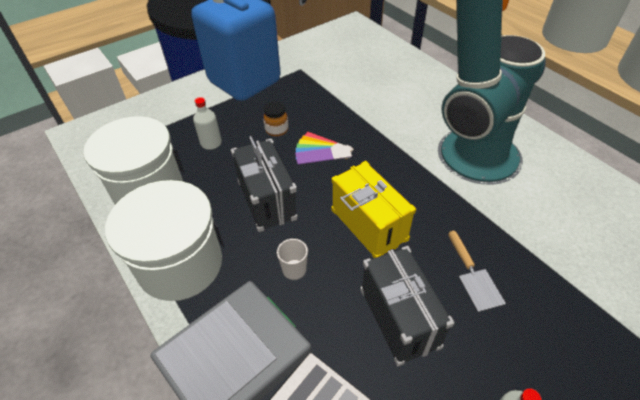

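View pics/t.png

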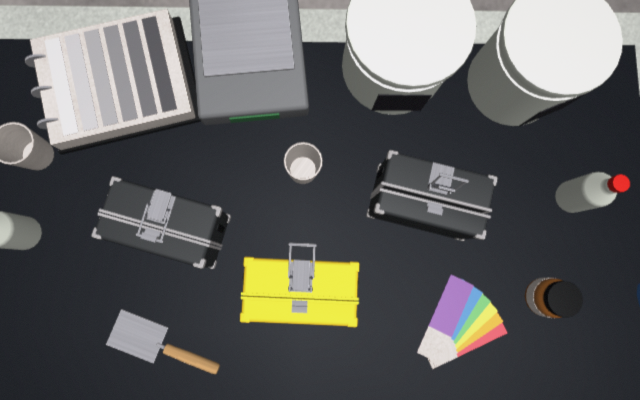

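Candidates are the dark case at top (435,195) / scene (265,180), the dark case at top (160,222) / scene (405,300), and the yellow one at top (300,290). The left dark one has its lever flat and loop over the keeper. The right dark one shows an upright lever and loop, so I'll check it in a close crop.

```bash
python3 - <<'E'
import cv2,numpy as np
s=cv2.imread('pics/s.png')[130:235,220:310];t=cv2.imread('pics/t.png')[145:245,360:505]
a=cv2.resize(s,None,fx=4,fy=4,interpolation=cv2.INTER_CUBIC)
b=cv2.resize(t,None,fx=3,fy=3,interpolation=cv2.INTER_CUBIC)
o=np.zeros((420,800,3),np.uint8);o[:420,:360]=a;o[:300,362:797]=b;cv2.imwrite('pics/c.png',o)
E
```

```text
(no output)
```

View pics/c.png

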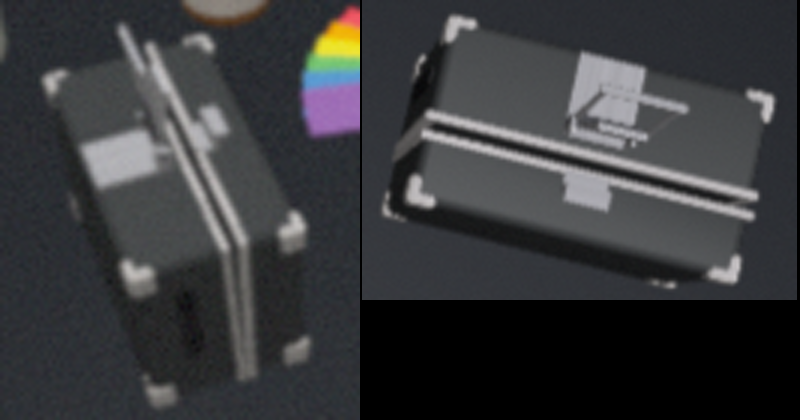

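The right dark case is the undone one: loop bar upright at top-view pixels (439,175)-(469,181), gap open, keeper near (435,208). The hinge plate is on the far side. Next I'll measure it.

```bash
cat >> h.py <<'E'
E
python3 - <<'E'
from h import *
import pickle
a=cam('scene');b=cam('top');pickle.dump((a,b),open('cams.pkl','wb'))
P=lambda x,y,z:plane(b,360+(x-362)/3,145+y/3,z)
for n,x,y,z in [('FL',450,22,.12),('FR',772,95,.12),('NR',736,280,.12),('NL',410,203,.12),('shL',430,116,.12),('shR',757,196,.12),('ldL',424,134,.12),('ldR',752,216,.12),('kp',588,175,.132),('kp2',586,207,.132),('bar1',602,90,.198),('bar2',688,109,.198),('tip1',600,126,.175),('tip2',646,137,.175)]: print(n,P(x,y,z).round(4))
# loop in scene crop
S=lambda x,y:(220+x/4,130+y/4)
T=lambda x,y:(360+(x-362)/3,145+y/3)
# bar end in scene top at (122,28): nearest? match with both bar ends
for p in [(602,90),(688,109)]: print(two(a,S(122,28),b,T(*p)), [ (np.array(proj(a,P(*p,.198)))-[220,130])*4])
E
```

```text
FL [ 0.6334 -0.1408  0.12  ]
FR [ 0.5939 -0.3152  0.12  ]
NR [ 0.4936 -0.2906  0.12  ]
NL [ 0.5346 -0.1172  0.12  ]
shL [ 0.5817 -0.1288  0.12  ]
shR [ 0.5387 -0.3042  0.12  ]
ldL [ 0.5719 -0.1254  0.12  ]
ldR [ 0.5279 -0.3009  0.12  ]
kp [ 0.5482 -0.2099  0.132 ]
kp2 [ 0.5312 -0.2082  0.132 ]
bar1 [ 0.5809 -0.1997  0.198 ]
bar2 [ 0.5716 -0.2415  0.198 ]
tip1 [ 0.5671 -0.2048  0.175 ]
tip2 [ 0.5616 -0.2278  0.175 ]
(array([ 0.58098287, -0.19651468,  0.22844006]), np.float64(0.015766143680116265)) [array([140.5791826 ,  70.92297174])]
(array([ 0.57062366, -0.24089259,  0.19578529]), np.float64(0.003767557914216445)) [array([116.11842445,  24.0358161 ])]
```

```bash
cat >> h.py <<'E'
from scipy.spatial.transform import Rotation as Ro
O=np.array([.5576,-.2153,0]); YAW=np.radians(-12.8)
C=Ro.from_euler('z',YAW).as_matrix()
def w(x,y,z): return O+C@np.array([x,y,z])/1000
def info(*pts):
    s=bot.read_state(); p=np.array(s['tool_pos']); R=Ro.from_rotvec(s['tcp_rot']).as_matrix()
    print('t',round(s['time'],2),'tcp case mm',(C.T@(p-O)*1000).round(1),'F',np.round(s['wrist_force'],1),'w',s['width'])
    print('tool x,y,z in case',(C.T@R).T.round(3).tolist())
    for q in pts: print(q,'shift/500:',(R.T@(w(*q)-p)/.5).round(4))
    return R
E
python3 - <<'E'
from h import *
R=info((50,0,240),(50,0,188),(-20,0,188))
# want tool x along case +-x, y axis along case y, pointing down
for sg in (1,-1):
    D=C@np.array([[sg,0,0],[0,-sg,0],[0,0,-1]]).T
    print((Ro.from_matrix(R.T@D).as_rotvec()*180/np.pi).round(2))
import pickle;a,b=pickle.load(open('cams.pkl','rb'))
for u,v in [(620,184),(575,200)]: print(plane(b,u,v,.15).round(3),plane(b,u,v,.0).round(3))
E
```

```text
t 0.2 tcp case mm [-270.3 -506.7  230.4] F [-0.4 -0.6 -0.4] w 1.0052262483680765
tool x,y,z in case [[0.879, 0.476, 0.0], [0.476, -0.879, -0.001], [-0.001, 0.001, -1.0]]
(50, 0, 240) shift/500: [ 1.0458 -0.5863 -0.0182]
(50, 0, 188) shift/500: [ 1.0458 -0.5862  0.0858]
(-20, 0, 188) shift/500: [ 0.9227 -0.6528  0.0859]
[-8.000e-02  2.000e-02  2.843e+01]
[-2.0000e-02 -1.1000e-01 -1.5157e+02]
[ 0.577 -0.498  0.15 ] [ 0.604 -0.598  0.   ]
[ 0.551 -0.424  0.15 ] [ 0.573 -0.51   0.   ]
```

{"method": "step_arm", "body": {
  "series": [
    {"z":-0.12,"grip":1},
    {"x":0.98,"y":-0.55,"z":-0.12,"az":0.947,"grip":1},
    {"x":0.98,"y":-0.55,"z":-0.12,"az":0.947,"grip":1},
    {"x":0.98,"y":-0.55,"z":-0.12,"az":0.947,"grip":1},
    {"x":0.98,"y":-0.55,"z":-0.12,"az":0.947,"grip":1},
    {"x":0.98,"y":-0.55,"z":-0.12,"az":0.947,"grip":1},
    {"x":0.98,"y":-0.55,"z":-0.12,"az":0.947,"grip":1},
    {"x":0.98,"y":-0.55,"z":-0.12,"az":0.947,"grip":1},
    {"x":0.98,"y":-0.55,"z":-0.12,"az":0.947,"grip":1},
    {"x":0.98,"y":-0.55,"z":-0.12,"az":0.947,"grip":1},
    {"x":0.98,"y":-0.55,"z":-0.12,"az":0.947,"grip":1},
    {"x":0.98,"y":-0.55,"z":-0.12,"az":0.947,"grip":1}
  ]
}}

```text
validation failed for argument at $.se...
```

```bash
python3 -c "
from h import *
info((55,0,250),(55,0,188))"
```

```text
t 0.2 tcp case mm [-270.3 -506.7  230.4] F [-0.4 -0.6 -0.4] w 1.0052262483680765
tool x,y,z in case [[0.879, 0.476, 0.0], [0.476, -0.879, -0.001], [-0.001, 0.001, -1.0]]
(55, 0, 250) shift/500: [ 1.0546 -0.5816 -0.0382]
(55, 0, 188) shift/500: [ 1.0546 -0.5814  0.0858]
```

The message is cut off at "$.se...". My guess is that rows must have every field filled in, so I'll test that with a single row.

{"method": "step_arm", "body": {
  "series": [
    {"x":0.0,"y":0.0,"z":-0.1,"ax":0.0,"ay":0.0,"az":0.0,"grip":1.0}
  ]
}}

```text
time: 0.3
tool_pos: [0.1805, -0.6445, 0.271]
tcp_rot: [-3.094, -0.425, 0.003]
wrist_force: [-0.3, -0.3, -0.5]
width: 0.854
grip_force: 0.0
```

{"method": "step_arm", "body": {
  "series": [
    {"x":0.98,"y":-0.55,"z":0,"ax":0,"ay":0,"az":0.947,"grip":1},
    {"x":0.98,"y":-0.55,"z":0,"ax":0,"ay":0,"az":0.947,"grip":1},
    {"x":0.98,"y":-0.55,"z":0,"ax":0,"ay":0,"az":0.947,"grip":1},
    {"x":0.98,"y":-0.55,"z":0,"ax":0,"ay":0,"az":0.947,"grip":1},
    {"x":0.98,"y":-0.55,"z":0,"ax":0,"ay":0,"az":0.947,"grip":1},
    {"x":0.98,"y":-0.55,"z":0,"ax":0,"ay":0,"az":0.947,"grip":1},
    {"x":0.98,"y":-0.55,"z":0,"ax":0,"ay":0,"az":0.947,"grip":1},
    {"x":0.98,"y":-0.55,"z":0,"ax":0,"ay":0,"az":0.947,"grip":1},
    {"x":0.98,"y":-0.55,"z":0,"ax":0,"ay":0,"az":0.947,"grip":1},
    {"x":0.98,"y":-0.55,"z":0,"ax":0,"ay":0,"az":0.947,"grip":1},
    {"x":0.98,"y":-0.55,"z":0,"ax":0,"ay":0,"az":0.947,"grip":1},
    {"x":0.98,"y":-0.55,"z":0,"ax":0,"ay":0,"az":0.947,"grip":1}
  ]
}}

```text
time: 1.5
tool_pos: [0.5825, -0.2491, 0.2809]
tcp_rot: [-3.121, 0.343, -0.001]
wrist_force: [-0.8, -0.3, -0.7]
width: -0.001
grip_force: 0.0
```

```bash
python3 -c "
from h import *
info((55,0,250),(55,0,188))"
```

```text
t 1.5 tcp case mm [ 31.7 -27.5 280.9] F [-0.8 -0.3 -0.7] w -0.001357814825652056
tool x,y,z in case [[1.0, 0.005, 0.0], [0.005, -1.0, -0.002], [0.0, 0.002, -1.0]]
(55, 0, 250) shift/500: [ 0.0468 -0.0546  0.0619]
(55, 0, 188) shift/500: [ 0.0467 -0.0544  0.1859]
```

{"method": "step_arm", "body": {
  "series": [
    {"x":0.05,"y":-0.054,"z":0,"ax":0,"ay":0,"az":0,"grip":1},
    {"x":0.05,"y":-0.054,"z":0.1,"ax":0,"ay":0,"az":0,"grip":1},
    {"x":0.05,"y":-0.054,"z":0.186,"ax":0,"ay":0,"az":0,"grip":1},
    {"x":0.05,"y":-0.054,"z":0.186,"ax":0,"ay":0,"az":0,"grip":1}
  ]
}}

```text
time: 1.9
tool_pos: [0.6047, -0.2304, 0.1799]
tcp_rot: [-3.118, 0.349, 0.023]
wrist_force: [-0.4, 0.1, -1.5]
width: -0.0
grip_force: 0.0
```

```bash
python3 - <<'E'
from h import *
R=info((-15,0,188))
a=cam('scene');b=cam('top');d=cam('wrist')
s=cv2.resize(a['img'][100:240,200:330],None,fx=3,fy=3,interpolation=cv2.INTER_CUBIC)
o=np.zeros((420,800,3),np.uint8);o[:,:390]=s;o[:256,391:800]=cv2.resize(d['img'],(409,256),interpolation=cv2.INTER_AREA);cv2.imwrite('pics/d.png',o[:,:,::-1])
E
```

```text
t 1.9 tcp case mm [ 49.2  -4.3 179.9] F [-0.4  0.1 -1.5] w -0.00035385803503814407
tool x,y,z in case [[1.0, 0.001, -0.015], [0.001, -1.0, -0.002], [-0.015, 0.002, -1.0]]
(-15, 0, 188) shift/500: [-0.1287 -0.0087 -0.0142]
```

View pics/d.png

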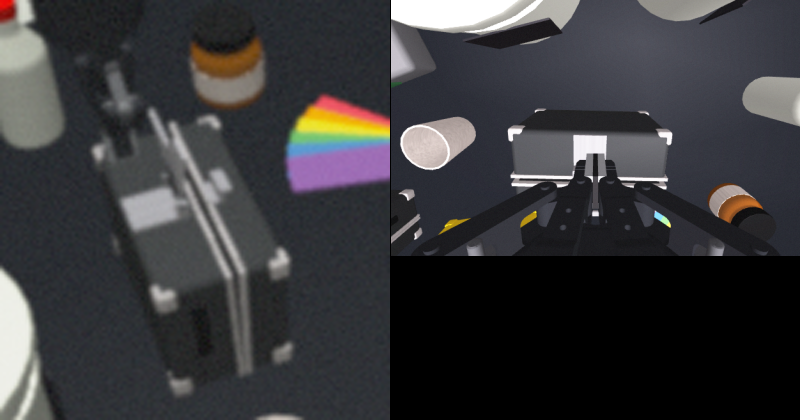

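{"method": "step_arm", "body": {
  "series": [
    {"x":-0.02,"y":0,"z":0,"ax":0,"ay":0,"az":0,"grip":1},
    {"x":-0.04,"y":0,"z":0,"ax":0,"ay":0,"az":0,"grip":1},
    {"x":-0.06,"y":0,"z":0,"ax":0,"ay":0,"az":0,"grip":1},
    {"x":-0.08,"y":0,"z":0,"ax":0,"ay":0,"az":0,"grip":1},
    {"x":-0.1,"y":0,"z":0,"ax":0,"ay":0,"az":0,"grip":1},
    {"x":-0.115,"y":0,"z":0,"ax":0,"ay":0,"az":0,"grip":1},
    {"x":-0.13,"y":0,"z":0,"ax":0,"ay":0,"az":0,"grip":1},
    {"x":-0.14,"y":0,"z":0,"ax":0,"ay":0,"az":0,"grip":1},
    {"x":-0.14,"y":0,"z":0,"ax":0,"ay":0,"az":0,"grip":1},
    {"x":-0.14,"y":0,"z":-0.05,"ax":0,"ay":0,"az":0,"grip":1},
    {"x":-0.14,"y":0,"z":-0.1,"ax":0,"ay":0,"az":0,"grip":1},
    {"x":-0.14,"y":0,"z":-0.1,"ax":0,"ay":0,"az":0,"grip":1}
  ]
}}

```text
time: 3.25
tool_pos: [0.5445, -0.2181, 0.2427]
tcp_rot: [3.12, -0.349, 0.012]
wrist_force: [0.8, -0.0, 0.6]
width: 0.004
grip_force: 0.0
```

```bash
python3 - <<'E'
from h import *
R=info((-60,0,200),(-60,0,165))
a=cam('scene');d=cam('wrist')
s=cv2.resize(a['img'][100:240,200:330],None,fx=3,fy=3,interpolation=cv2.INTER_CUBIC)
o=np.zeros((420,800,3),np.uint8);o[:,:390]=s;o[:256,391:800]=cv2.resize(d['img'],(409,256),interpolation=cv2.INTER_AREA);cv2.imwrite('pics/e.png',o[:,:,::-1])
E
```

```text
t 3.25 tcp case mm [-12.2  -5.6 242.7] F [ 0.8 -0.   0.6] w 0.0035945229552446466
tool x,y,z in case [[1.0, 0.0, 0.008], [0.0, -1.0, 0.002], [0.008, -0.002, -1.0]]
(-60, 0, 200) shift/500: [-0.0963 -0.0114  0.0846]
(-60, 0, 165) shift/500: [-0.0968 -0.0115  0.1546]
```

View pics/e.png

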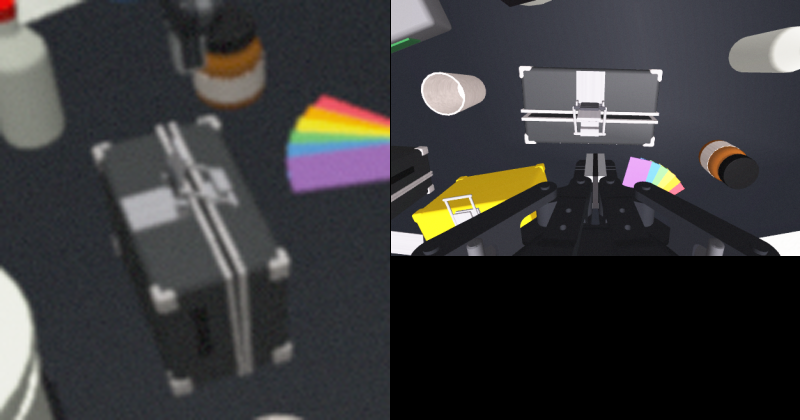

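The loop has fallen over the keeper: in the wrist view the bar is below the keeper plate, and in the scene crop it's at (235,190). I'll zoom in once to measure bar x and the lever tip.

```bash
python3 - <<'E'
from h import *
d=cam('wrist')
i=d['img'][95:235,190:430]
cv2.imwrite('pics/f.png',cv2.resize(i,None,fx=3.3,fy=3.3,interpolation=cv2.INTER_CUBIC)[:,:,::-1])
for q in [(-29,-20,122),(-29,20,122),(-26,12,132),(-26,-12,132),(5,-13,175),(5,13,175),(60,90,120),(60,-90,120)]:
    print(q,((np.array(proj(d,w(*q)))-[190,95])*3.3).round(0))
import pickle;pickle.dump(d,open('w.pkl','wb'))
E
```

```text
(-29, -20, 122) [485. 383.]
(-29, 20, 122) [333. 383.]
(-26, 12, 132) [360. 384.]
(-26, -12, 132) [455. 384.]
(5, -13, 175) [467. 306.]
(5, 13, 175) [340. 306.]
(60, 90, 120) [34. 29.]
(60, -90, 120) [780.  30.]
```

View pics/f.png

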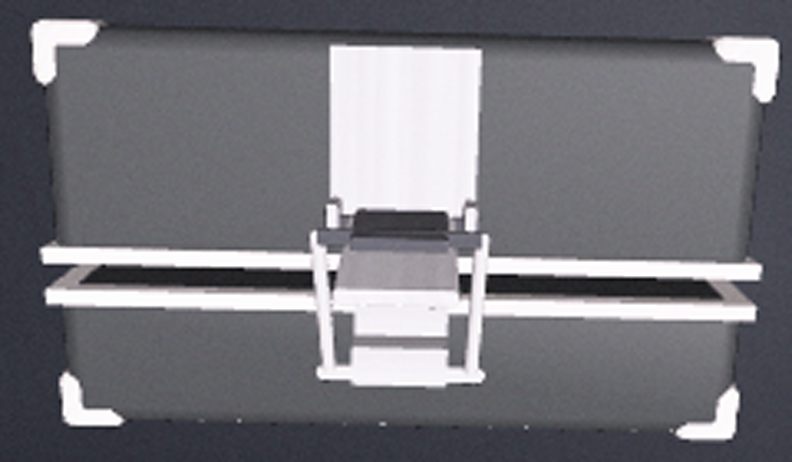

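Bar at crop row 377, about case x -27, in line with and under the keeper. The lever is up with its tip at row 298. The case model fits within about 2 mm. Next, the finger goes down on the lid side of the lever.

```bash
python3 -c "
from h import *
info((-27,2,205),(-27,2,165))"
```

```text
t 3.4 tcp case mm [-15.2  -5.  237.7] F [0.5 1.  0.2] w -0.001053138575507178
tool x,y,z in case [[1.0, 0.0, -0.0], [0.0, -1.0, -0.0], [-0.0, 0.0, -1.0]]
(-27, 2, 205) shift/500: [-0.0236 -0.014   0.0654]
(-27, 2, 165) shift/500: [-0.0236 -0.014   0.1454]
```

{"method": "step_arm", "body": {
  "series": [
    {"x":-0.024,"y":-0.014,"z":0.06,"ax":0,"ay":0,"az":0,"grip":1},
    {"x":-0.024,"y":-0.014,"z":0.1,"ax":0,"ay":0,"az":0,"grip":1},
    {"x":-0.024,"y":-0.014,"z":0.145,"ax":0,"ay":0,"az":0,"grip":1},
    {"x":-0.024,"y":-0.014,"z":0.145,"ax":0,"ay":0,"az":0,"grip":1},
    {"x":-0.024,"y":-0.014,"z":0.145,"ax":0,"ay":0,"az":0,"grip":1}
  ]
}}

```text
time: 3.9
tool_pos: [0.5307, -0.207, 0.1645]
tcp_rot: [-3.121, 0.349, 0.005]
wrist_force: [-0.1, -0.1, -0.0]
width: -0.001
grip_force: 0.0
```

```bash
python3 -c "
from h import *
info((2,2,165),(19,2,162),(26,2,157),(32,2,150),(36,2,142),(38,2,134),(38,2,130))"
```

```text
t 3.9 tcp case mm [-28.1   2.1 164.5] F [-0.1 -0.1 -0. ] w -0.0008139762750570227
tool x,y,z in case [[1.0, 0.0, -0.003], [0.0, -1.0, -0.001], [-0.003, 0.001, -1.0]]
(2, 2, 165) shift/500: [ 0.0602  0.0003 -0.0013]
(19, 2, 162) shift/500: [0.0942 0.0003 0.0046]
(26, 2, 157) shift/500: [0.1082 0.0003 0.0146]
(32, 2, 150) shift/500: [0.1202 0.0003 0.0285]
(36, 2, 142) shift/500: [0.1283 0.0003 0.0445]
(38, 2, 134) shift/500: [0.1323 0.0003 0.0605]
(38, 2, 130) shift/500: [0.1324 0.0003 0.0685]
```

Push to about 30 degrees first, slowly, and check.

{"method": "step_arm", "body": {
  "series": [
    {"x":0.03,"y":0,"z":0,"ax":0,"ay":0,"az":0,"grip":1},
    {"x":0.045,"y":0,"z":0,"ax":0,"ay":0,"az":0,"grip":1},
    {"x":0.06,"y":0,"z":0,"ax":0,"ay":0,"az":0,"grip":1},
    {"x":0.077,"y":0,"z":0.002,"ax":0,"ay":0,"az":0,"grip":1},
    {"x":0.094,"y":0,"z":0.005,"ax":0,"ay":0,"az":0,"grip":1},
    {"x":0.101,"y":0,"z":0.01,"ax":0,"ay":0,"az":0,"grip":1},
    {"x":0.108,"y":0,"z":0.015,"ax":0,"ay":0,"az":0,"grip":1},
    {"x":0.114,"y":0,"z":0.022,"ax":0,"ay":0,"az":0,"grip":1},
    {"x":0.12,"y":0,"z":0.029,"ax":0,"ay":0,"az":0,"grip":1},
    {"x":0.12,"y":0,"z":0.029,"ax":0,"ay":0,"az":0,"grip":1}
  ]
}}

```text
time: 4.9
tool_pos: [0.5903, -0.2203, 0.1504]
tcp_rot: [-3.121, 0.35, 0.001]
wrist_force: [-0.4, 0.1, 0.5]
width: 0.001
grip_force: 0.0
```

```bash
python3 - <<'E'
from h import *
info((36,2,142),(38,2,134),(38,2,130))
a=cam('scene')
cv2.imwrite('pics/g.png',cv2.resize(a['img'][120:230,210:310],None,fx=5,fy=5,interpolation=cv2.INTER_CUBIC)[:,:,::-1])
E
```

```text
t 4.9 tcp case mm [ 33.    2.3 150.4] F [-0.4  0.1  0.5] w 0.0010514851458613128
tool x,y,z in case [[1.0, 0.0, -0.001], [0.0, -1.0, -0.001], [-0.001, 0.001, -1.0]]
(36, 2, 142) shift/500: [0.0061 0.0007 0.0168]
(38, 2, 134) shift/500: [0.0101 0.0007 0.0328]
(38, 2, 130) shift/500: [0.0101 0.0007 0.0408]
```

View pics/g.png

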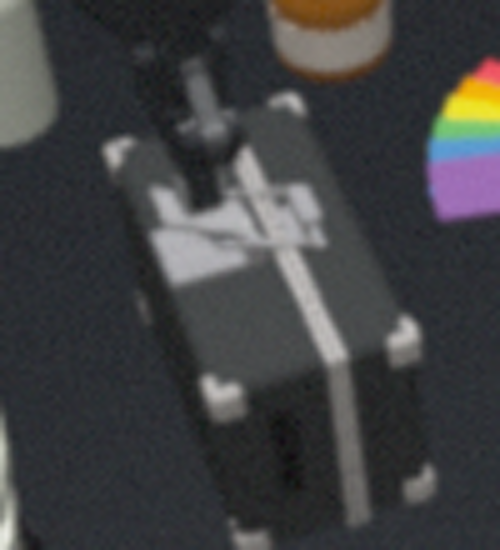

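The lid gap has closed, at about (290,250) in the crop. The lever is partly down under the finger at (200,200), and the loop is around the keeper at (300,215). Press down.

{"method": "step_arm", "body": {
  "series": [
    {"x":0.003,"y":0,"z":0.008,"ax":0,"ay":0,"az":0,"grip":1},
    {"x":0.006,"y":0,"z":0.016,"ax":0,"ay":0,"az":0,"grip":1},
    {"x":0.008,"y":0,"z":0.024,"ax":0,"ay":0,"az":0,"grip":1},
    {"x":0.01,"y":0,"z":0.032,"ax":0,"ay":0,"az":0,"grip":1},
    {"x":0.01,"y":0,"z":0.036,"ax":0,"ay":0,"az":0,"grip":1},
    {"x":0.01,"y":0,"z":0.038,"ax":0,"ay":0,"az":0,"grip":1},
    {"x":0.01,"y":0,"z":0.038,"ax":0,"ay":0,"az":0,"grip":1}
  ]
}}

```text
time: 5.65
tool_pos: [0.5949, -0.2217, 0.134]
tcp_rot: [-3.122, 0.35, 0.0]
wrist_force: [-4.3, 1.1, 8.1]
width: -0.002
grip_force: 4.5
```

```bash
python3 -c "
from h import *
info()"
```

```text
t 5.65 tcp case mm [ 37.8   2.  134. ] F [-4.3  1.1  8.1] w -0.002176288444563154
tool x,y,z in case [[1.0, 0.0, -0.0], [0.0, -1.0, -0.0], [-0.0, 0.0, -1.0]]
```

{"method": "step_arm", "body": {
  "series": [
    {"x":0.004,"y":0,"z":0.006,"ax":0,"ay":0,"az":0,"grip":1},
    {"x":0.006,"y":0,"z":0.01,"ax":0,"ay":0,"az":0,"grip":1},
    {"x":0.006,"y":0,"z":0.012,"ax":0,"ay":0,"az":0,"grip":1},
    {"x":0.006,"y":0,"z":0.012,"ax":0,"ay":0,"az":0,"grip":1}
  ]
}}

```text
time: 6.05
tool_pos: [0.5952, -0.2218, 0.1336]
tcp_rot: [-3.122, 0.349, 0.009]
wrist_force: [-23.0, 8.2, 40.4]
width: -0.003
grip_force: 19.7
```

```bash
python3 -c "
from h import *
info()"
```

```text
t 6.05 tcp case mm [ 38.1   2.  133.6] F [-23.    8.2  40.4] w -0.0025292474711061394
tool x,y,z in case [[1.0, 0.001, -0.006], [0.001, -1.0, 0.0], [-0.006, -0.0, -1.0]]
```

The finger is solid on the stop at z 133.6 with 40 N, so the lever is flat. Lift away and look.

{"method": "step_arm", "body": {
  "series": [
    {"x":-0.006,"y":0,"z":-0.03,"ax":0,"ay":0,"az":0,"grip":1},
    {"x":-0.006,"y":0,"z":-0.1,"ax":0,"ay":0,"az":0,"grip":1},
    {"x":-0.1,"y":0,"z":-0.2,"ax":0,"ay":0,"az":0,"grip":1},
    {"x":-0.15,"y":0,"z":-0.25,"ax":0,"ay":0,"az":0,"grip":1},
    {"x":-0.15,"y":0,"z":-0.25,"ax":0,"ay":0,"az":0,"grip":1},
    {"x":-0.15,"y":0,"z":-0.25,"ax":0,"ay":0,"az":0,"grip":1},
    {"x":-0.15,"y":0,"z":-0.25,"ax":0,"ay":0,"az":0,"grip":1}
  ]
}}

```text
time: 6.75
tool_pos: [0.5247, -0.2057, 0.25]
tcp_rot: [-3.122, 0.35, 0.002]
wrist_force: [0.1, 0.2, 0.2]
width: -0.001
grip_force: 0.0
```

```bash
python3 - <<'E'
from h import *
info()
a=cam('scene');d=cam('wrist')
s=cv2.resize(a['img'][120:230,210:310],None,fx=4,fy=4,interpolation=cv2.INTER_CUBIC)
o=np.zeros((440,800,3),np.uint8);o[:,:400]=s
u,v=map(int,proj(d,w(0,0,130)));u0=max(0,u-100);v0=max(0,v-100);k=cv2.resize(d['img'][v0:v0+200,u0:u0+200],None,fx=2,fy=2,interpolation=cv2.INTER_CUBIC);o[:k.shape[0],400:400+k.shape[1]]=k
cv2.imwrite('pics/i.png',o[:,:,::-1])
E
```

```text
t 6.75 tcp case mm [-34.2   2.  250. ] F [0.1 0.2 0.2] w -0.000820339109005807
tool x,y,z in case [[1.0, 0.0, -0.001], [0.0, -1.0, -0.0], [-0.001, 0.0, -1.0]]
```

View pics/i.png

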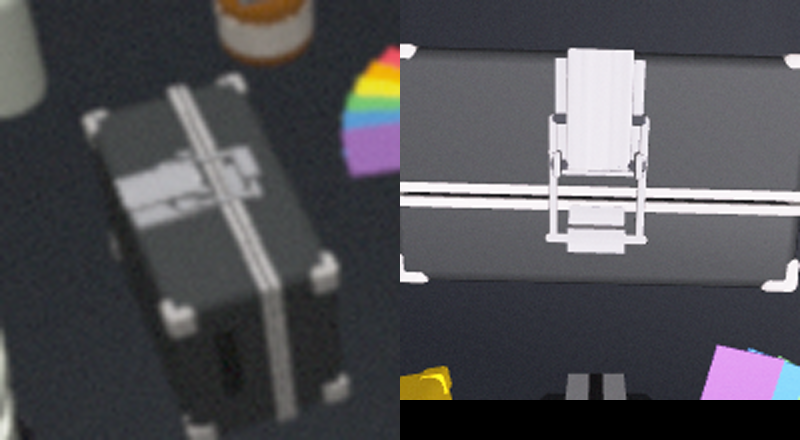

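The lever is flat at (600,110), the bar is under the keeper lip at (600,240), the lid is shut at row 197, and the robot is clear.

```bash
python3 -c "
from h import *
print(bot.finish_job())"
```

```text
the job is handed in; nothing more can be done
None
```

The undone case is latched and the job is handed in at about 7 s: the last picture shows the loop bar under the keeper lip, the lever flat and the lid shut with the arm clear; no verdict came back.

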